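# Clamp the heater insert in the hand-cranked fixture

## Task

Lay the copper heater insert flat and lengthwise on the narrow bed rail of the blue clamping fixture, between the end stop and the jaw. Then wind the crank clockwise by its free-spinning red grip until the sprung jaw pad has pushed the insert against the stop and holds it firmly - feel the crank getting heavier, and do not overtighten - and let go. Leave the strip boat and the note pad where they are.

Things in the scene. Friction and masses are not known exactly. Their poses are not given: they have to be found in the camera images.
- fixture: Clamping fixture, bolted down: aluminium base plate 92 x 250 x 10 mm; origin at the centre of its underside, z up, y = clamping line. On it a steel bed rail 30 mm wide, top 20 mm above the worktop, from y = -0.122 to +0.022; at the +y end a blue gear housing 64 x 64 mm, top at 50 mm, centred at y = 0.088, with the crank on it.
- nest (a point): Middle of the insert's place on the rail top (20 mm up, fixture y = -0.040), axes as the fixture's. Lay the insert here, long side along y, within 6 mm; the jaw pushes it home to the dark end stop at -y (50 wide, top 46 mm up). The stop is adjustable: its face lies anywhere from fixture y = -0.095 to -0.083, fixed in a run but not measured.
- jaw_slide: Aluminium jaw carriage 50 mm wide, top 46 mm up, with a black pad 46 x 8 x 24 mm in front (to -y) on a stiff spring (15 N per mm, 8 mm stroke). Origin on the rail top under the front face of the unpressed pad, axes as the fixture's. The crank drives it to -y, 20 mm per turn, from fixture y = +0.010 at crank 0.
- crank (a joint): Crank angle, rad, 0 to 15.6, growing clockwise from above (jaw shuts); arm along fixture +x at 0. Upright axis; stays where left. Takes a steady push of about 5.5 N at the grip (3 N when paused); once the pad squeezes the insert on the stop, about 3.4 N more per radian. Right: 25 to 75 N of clamping = push 1.8 to 5.3 N above the free one (0.55 to 1.55 rad past touch). Over 95 N spoils the insert.
- crank_hub (a point): Point on the crank's upright axis at the height of the grip's middle (85 mm above the worktop).
- crank_grip (a point): Middle of the red upright grip, 18 mm in diameter and 40 mm tall (65 to 102 mm above the worktop), which spins freely on the end of the crank arm; 45 mm from the crank's axis. Arm and hub below it reach up to 67 mm.
- heater_insert: Same copper block as insert_centre; origin at the centre of its underside.
- insert_centre (a point): Middle of the copper heater insert, a flat block 38 mm (its x) by 68 mm (its y) by 16 mm (z, up), about 0.36 kg, lying loose on the worktop; the point is 8 mm above its underside.
- strip_boat: Loose aluminium strip boat 60 x 210 x 9 mm lying behind the fixture; origin at the centre of its underside. Leave it alone.
- note_pad: Loose small note pad 60 x 105 x 12 mm; origin at the centre of its underside. Leave it alone.
Things that resemble listed ones, but are neither listed nor needed, are in the scene too. What is shaped like the heater_insert but yellow is not meant.

How it is judged:
By the outcome, as a careful person would: the job done as asked, in the order asked, and still so for the second after the job is handed in, with the robot touching nothing.
It also fails if it takes over 72 s, if anything falls off the work surface, if the arm or the gripper's body presses on something with over 40 N, if the wrist force passes 120 N, or if a joint passes its speed limit or range.

## Robot

A 6-joint arm with a two-finger parallel gripper is mounted at the origin on a cart in front of the work surface, level with it; the furniture and walls round the work are solid. World frame = base frame: x ahead of the robot, y to its left, z up, the work surface at z = 0. Lengths are in m, angles in rad, forces in N, time in s.
With the tool pointing down it reaches from about 0.3 to 0.85 m from the base axis. Payload 4.2 kg.
Tool frame: the origin (TCP) lies between the finger pads; the fingertips stand bot.tip_reach ahead of it and the grasp point (between the pads) lies 3 mm ahead of it (bot.tip_reach is the distance from the TCP to the fingertips, in m); z points along the fingers, y is the direction in which the jaws open and shut (so a half turn about z gives the same grasp; the last joint's range is limited). The gripper opens to 91 mm and grips with 3 to 60 N. Pads are 32 mm wide; open, the fingers measure 118 mm over their backs; the gripper's body (76 mm by 178 mm) begins 60 mm behind the grasp point.
Start: joints at [1.205, 0.32, 1.565, -0, 1.257, -0.02], TCP at [0.195, 0.541, 0.236] pointing down, gripper open.
Joint ranges: [-3.11, 3.11], [-0.84, 2.01], [0.21, 2.61], [-1.34, 4.49], [0.05, 2.63], [-2.56, 2.56]. Speed limits (rad/s): [2.57, 2.57, 3.14, 3.14, 3.14, 3.14].

## Interface

Orientations are given as a unit quaternion [w, x, y, z].
In Python, from cell import bot, snapshot gives the robot as it stands.
- The arm moves only by the tool apply_moves, never from a script. Its argument "increments" is a list that holds one entry, the list of rows, each a list of 4 numbers: the shift along the tool's x, y, z in cm, then the turn about the tool's z in rad. In form: [[[dx, dy, dz, turn], ...]]. A call has 1 to 20 rows; each row is the pose to reach, as a shift and turn from the pose commanded when the call began, along the tool's axes at that moment; what a row does not reach only later rows make up. A row lasts 1/12 s, in which the tool goes at most 41.7 mm and 7.16 degrees, less where a joint would pass 70% of its speed; a pose out of reach is approached as far as the arm can. A call with a gripper value outside its range is refused whole. "jaw" is the finger opening in cm, from 0 to 9.12, set as the call begins (left out, the last holds). The fingers move at their own pace and stop on an object; "newtons" is the grip in N (left out, the last holds). Time passes only in rows, so rows that repeat a pose let the fingers close. It gives the time, the measured TCP pose, the force and the opening at its end, in the units of the state.
- bot.read_state(): the state, without advancing time (a new reading comes with each control period).
- snapshot(name): name is "scene" or "top" or "wrist"; returns a dict with "pixels" (480x640x3 uint8, red, green, blue), "fovy" (degrees; the focal length in pixels is half the picture's height over the tangent of half this angle, whatever the lens; pixels are square), "cx", "cy" (the principal point, pixels), "R" (3x3) and "t" (3): a world point X has camera coordinates R X + t. Camera axes: x right, y down, z forward; pixel columns grow to the right and rows downward; lengths in m; the calibration is good to about 2 mm. A picture is of the moment at which its call begins. There is no depth.
- bot.finish_job(): hands the job in, once; it reports no verdict.
The state is a dict: "clock": time; "joints": joint angles; "joint_velocities": joint speeds; "effort": joint torques, N m; "eef_pos": TCP position; "tool_rot": TCP orientation; "wrist_force": force on the tool from outside, world axes, zero at the start; "wrist_torque": the same for the moment, N m; "grip_width": finger opening in m.
Only numpy, scipy, OpenCV 4.12 (cv2) and the standard library are available. Lean on these libraries where they do the work, as an engineer would, in place of code of your own. Each camera call takes 0.05 s, during which the arm holds its last target. There are 200 camera calls.

## Working session

There is one attempt and no reset: what is moved stays moved. The work goes in short steps, Python scripts to look and compute and a tool call to move; the robot and the scene stay as the last step left them, time stands still between calls to the robot, and variables do not carry over. Pictures are saved under pics/ and viewed, about 8 in all and at most 12, crops included, and the job is handed in when it is done.

Besides the shell and the picture viewer there is one more tool, called after "Request:" as a command line: name --argument value ..., lists and objects as JSON in quotes. apply_moves: Moves the arm, as the interface text tells. Its arguments: {"type":"object","properties":{"increments":{"type":"array","items":{"type":"array","items":{"type":"array","items":{"type":"number"}}}},"jaw":{"type":"number"},"newtons":{"type":"number"}},"required":["increments"]}

```bash
ls; mkdir -p pics; cat > h.py <<'E'
import numpy as np, cv2
from cell import bot, snapshot
def save(n,f):
    s=snapshot(n); cv2.imwrite(f'pics/{f}.png',s['pixels'][:,:,::-1]); np.save(f'pics/{f}.npy',s,allow_pickle=True); return s
def load(f): return np.load(f'pics/{f}.npy',allow_pickle=True).item()
def foc(s): return 240/np.tan(np.radians(s['fovy'])/2)
def cast(s,u,v,z):
    f=foc(s); d=s['R'].T@np.array([(u-s['cx'])/f,(v-s['cy'])/f,1]); o=-s['R'].T@s['t']
    return o+d*(z-o[2])/d[2]
def proj(s,X):
    c=s['R']@np.array(X)+s['t']; f=foc(s); return np.array([f*c[0]/c[2]+s['cx'],f*c[1]/c[2]+s['cy']])
E
python3 - <<'E'
from h import *
for n in ['scene','top','wrist']:
    s=save(n,n+'0'); print(n,s['fovy'],s['cx'],s['cy'],-s['R'].T@s['t'],s['R'][2])
print(bot.read_state(),bot.tip_reach)
cv2.imwrite('pics/a.png',np.hstack([cv2.imread('pics/top0.png')]))
E
```

```text
pics
scene 43.55001815632033 322.9197089798607 251.15529766257777 [-0.4622836  -0.60497039  1.24342212] [ 0.62091946  0.32938563 -0.71131156]
top 43.26038957329049 322.55587436075314 242.2077484415643 [-0.15575645 -0.2177549   1.39582665] [ 0.45901596  0.0823567  -0.88460258]
wrist 60.50092229894999 308.3917626556144 240.95016135195172 [0.13238444 0.56451945 0.38388436] [ 0.2269491  -0.08423637 -0.97025684]
{'clock': 0.15, 'joints': array([ 1.20504180e+00,  3.20146740e-01,  1.56533851e+00, -2.10041300e-05,
        1.25743335e+00, -1.99871790e-02]), 'joint_velocities': array([-0.00214828, -0.0021341 , -0.00175071,  0.00026379,  0.00244409,
        0.00262315]), 'effort': array([ 3.35429277e-04, -4.12769794e+01, -2.32157457e+01,  7.28286733e-02,
        4.33603884e-02, -1.01796345e-04]), 'eef_pos': array([0.19475641, 0.54065609, 0.23533585]), 'tool_rot': array([-1.17274428e-04,  1.72020512e-01,  9.85093145e-01, -6.52599004e-04]), 'wrist_force': array([-0.10801961,  0.77895897, -0.97136257]), 'wrist_torque': array([ 0.0475862 , -0.07045015,  0.00331684]), 'grip_width': 0.09122009959519499} 0.022
```

View pics/top0.png

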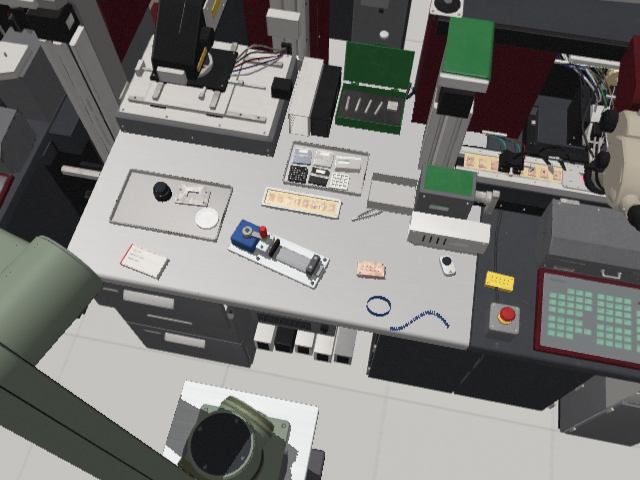

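View pics/scene0.png

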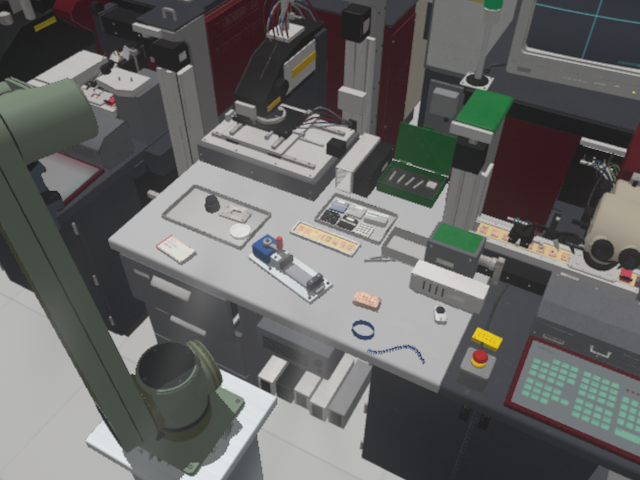

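The top view shows the fixture at about (280,252), with blue housing (245,235) and red grip (263,231). The copper block is at (371,269). The yellow look-alike is at (500,282), on the other bench. The copper-coloured one on the worktop fits the description, so I'll enlarge and measure it.

```bash
python3 - <<'E'
from h import *
def big(m):
    n,l,st,c=cv2.connectedComponentsWithStats(m.astype('uint8')); 
    return sorted([(int(st[i,4]),c[i].round(1).tolist(),i) for i in range(1,n)],reverse=True)[:3],l
for n in ['top','scene']:
    s=load(n+'0'); p=s['pixels'].astype(int); hsv=cv2.cvtColor(s['pixels'],cv2.COLOR_RGB2HSV).astype(int)
    H,S,V=hsv[...,0],hsv[...,1],hsv[...,2]
    roi=np.zeros(H.shape,bool); roi[210:330,220:420]=1
    cu=roi&((H<14)|(H>172))&(S>50)&(S<150)&(V>120)
    b,l=big(cu); print(n,'cu',b)
    c=max(cv2.findContours((l==b[0][2]).astype('uint8'),0,2)[0],key=cv2.contourArea)
    w=np.array([cast(s,*q[0],.012)[:2] for q in c]); r=cv2.minAreaRect((w*1000).astype('float32')); print(r, cast(s,*b[0][1],.010))
    red=roi&((H<8)|(H>172))&(S>160)&(V>100); b,l=big(red); print('red',b[:2],cast(s,*b[0][1],.085))
    bl=roi&(H>100)&(H<125)&(S>120)&(V>60); b,l=big(bl); print('blue',b[:2],cast(s,*b[0][1],.04))
t=cv2.imread('pics/top0.png'); sc=cv2.imread('pics/scene0.png')
a=cv2.resize(t[210:300,220:400],None,fx=4.4,fy=4.4,interpolation=2)[:,:790]
print(a.shape); cv2.imwrite('pics/crop1.png',a)
s=load('top0')
E
```

```text
top cu [(306, [370.6, 268.9], 8), (6, [330.5, 210.0], 1), (2, [266.0, 229.5], 4)]
((512.3508911132812, -222.2965087890625), (38.2149772644043, 66.79475402832031), 5.070895671844482) [ 0.5124309  -0.22271535  0.01      ]
red [(35, [262.1, 229.4], 1), (1, [261.0, 235.0], 2)] [0.53000951 0.05779004 0.085     ]
blue [(460, [244.8, 237.2], 1), (51, [381.6, 298.8], 2)] [0.52284949 0.1048791  0.04      ]
scene cu [(272, [367.0, 299.3], 12), (65, [279.1, 242.3], 6), (24, [307.0, 230.5], 2)]
((509.72686767578125, -222.92764282226562), (40.161895751953125, 66.89712524414062), 4.1145920753479) [ 0.51173865 -0.22326108  0.01      ]Traceback (most recent call last):
  File "<stdin>", line 13, in <module>
IndexError: list index out of range
```

```bash
python3 - <<'E'
from h import *
t=cv2.imread('pics/top0.png')
a=cv2.resize(t[210:300,220:400],None,fx=4.4,fy=4.4,interpolation=2)
cv2.imwrite('pics/crop1.png',a)
E
```

```text
(no output)
```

View pics/crop1.png

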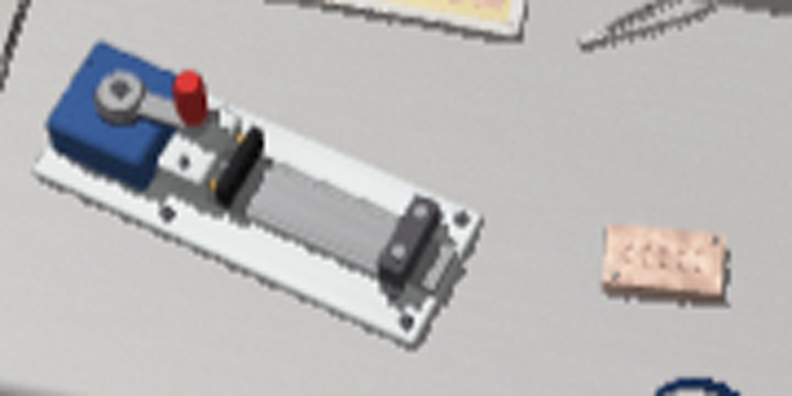

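The crop confirms the copper block with its dimpled top. On the fixture the hub is at (120,90), the grip at (190,97), the pad at (240,165) and the stop at (410,245). The crank arm points towards the stop.

```bash
python3 - <<'E'
from h import *
s=load('top0')
P=lambda u,v,z: cast(s,220+(u+.5)/4.4-.5,210+(v+.5)/4.4-.5,z)[:2]
A=P(484,216,.01);B=P(415,345,.01);C=P(36,170,.008)
print('plate',A,B,C,np.linalg.norm(A-B),np.linalg.norm(B-C))
# axes: y from B to C
y=(C-B)/np.linalg.norm(C-B); print('yaw of y deg',np.degrees(np.arctan2(y[1],y[0]))-90, 'A-B dir',np.degrees(np.arctan2(*(A-B)[::-1])))
print('centre',(A+C)/2)
print('hub top',P(120,88,.067),'grip top',P(188,79,.102), 'stop top c',P(412,235,.046))
print('housing top corners',P(102,41,.05),P(50,118,.05))
E
```

```text
plate [ 0.52020633 -0.11557927] [ 0.43263327 -0.09257659] [0.49891056 0.14722614] 0.09054371639193785 0.24879314177205442
yaw of y deg -15.44987156071248 A-B dir -14.717334998508495
centre [0.50955845 0.01582344]
hub top [0.53129429 0.09876831] grip top [0.5262095  0.05486176] stop top c [ 0.48294768 -0.08074531]
housing top corners [0.56834569 0.12090469] [0.51309158 0.13719172]
```

The sizes check: plate 90.5×249 mm, block 38×67 mm. The fixture yaw is about −15° with its centre at (0.510, 0.016), and the hub agrees to 2 mm. Next I move over the insert.

Request:
apply_moves --increments '[[[-1,-1,0,0.03],[-3,-3.3,0.2,0.1],[-5.5,-6,0.4,0.2],[-8.2,-9,0.7,0.3],[-11,-12,1,0.4],[-13.8,-15.1,1.2,0.5],[-16.6,-18.2,1.4,0.6],[-19.4,-21.3,1.6,0.7],[-22.2,-24.4,1.9,0.8],[-25,-27.5,2.2,0.9],[-27.8,-30.5,2.5,0.95],[-30.6,-33.6,2.8,1.0],[-33.4,-36.6,3,1.05],[-36.2,-39.7,3.3,1.1],[-39,-42.8,3.5,1.138],[-41.8,-45.9,3.8,1.138],[-44.6,-49,4,1.138],[-47.4,-52,4.3,1.138],[-50,-55,4.6,1.138],[-52,-57.2,4.8,1.138]]]' --jaw 7

```text
clock: 1.82
eef_pos: [0.4899, -0.177, 0.1876]
tool_rot: [0.0, 0.677, 0.736, -0.0]
wrist_force: [-0.2, 1.1, 1.2]
grip_width: 0.07
```

```bash
cat >> h.py <<'E'
from scipy.spatial.transform import Rotation as Ro
def st():
    s=bot.read_state(); q=s['tool_rot']; R=Ro.from_quat([q[1],q[2],q[3],q[0]]).as_matrix()
    print('t',round(s['clock'],2),'p',s['eef_pos'].round(4),'xdir',np.degrees(np.arctan2(R[1,0],R[0,0])).round(2),'ydir',np.degrees(np.arctan2(R[1,1],R[0,1])).round(2),'zz',R[:,2].round(3),'F',s['wrist_force'].round(2),'w',round(s['grip_width'],4)); return s,R
def to(xyz,ydir=None):
    s,R=st(); d=R.T@(np.array(xyz)-s['eef_pos'])*100
    a=0
    if ydir is not None:
        a=-(ydir-np.degrees(np.arctan2(R[1,1],R[0,1]))); a=np.radians((a+90)%180-90)
    print('move cm',d.round(2),'turn',round(float(a),4))
E
python3 - <<'E'
from h import *
to([.5115,-.2228,.18],4.6)
E
```

```text
t 1.82 p [ 0.4899 -0.177   0.1876] xdir 94.8 ydir 4.8 zz [-0.    -0.001 -1.   ] F [-0.23  1.1   1.24] w 0.07
move cm [-4.74  1.77  0.76] turn 0.0034
```

Request:
apply_moves --increments '[[[-2.4,0.9,0.4,0],[-4,1.5,0.7,0],[-4.7,1.8,0.8,0],[-4.7,1.8,0.8,0],[-4.7,1.8,0.8,0],[-4.7,1.8,0.8,0]]]'

```text
clock: 2.32
eef_pos: [0.5116, -0.2173, 0.1801]
tool_rot: [-0.0, 0.675, 0.737, 0.0]
wrist_force: [0.7, 0.0, -0.6]
grip_width: 0.0701
```

```bash
python3 - <<'E'
from h import *
st(); s=save('wrist','w1'); hsv=cv2.cvtColor(s['pixels'],cv2.COLOR_RGB2HSV).astype(int); H,S,V=[hsv[...,i] for i in range(3)]
m=(((H<14)|(H>172))&(S>45)&(S<170)&(V>100)).astype('uint8')
m=cv2.morphologyEx(m,cv2.MORPH_CLOSE,np.ones((9,9)))
cs=sorted(cv2.findContours(m,0,2)[0],key=cv2.contourArea)[::-1][:2]
for c in cs:
    for z in (.016,):
        w=np.array([cast(s,*q[0],z)[:2] for q in c]); print(cv2.contourArea(c),cv2.boundingRect(c),cv2.minAreaRect((w*1000).astype('float32')))
E
```

```text
t 2.32 p [ 0.5116 -0.2173  0.1801] xdir 95.04 ydir 5.04 zz [-0.001  0.001 -1.   ] F [ 0.66  0.04 -0.61] w 0.0701
4056.5 (280, 187, 50, 87) ((510.1789855957031, -219.28695678710938), (37.83943176269531, 68.62580871582031), 5.159210205078125)
780.5 (529, 24, 37, 29) ((666.5414428710938, -67.004150390625), (16.20904541015625, 23.19501304626465), 89.45842742919922)
```

View pics/w1.png

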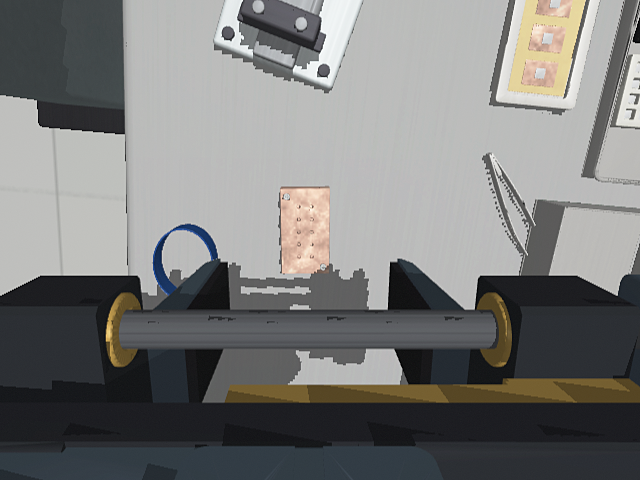

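The wrist view shows the copper block at (305,230), measuring 38×68.6 mm, centre (0.510, −0.219), yaw 5°. It agrees with the top view within 3 mm. Next: descend and grip.

```bash
python3 - <<'E'
from h import *
to([.511,-.2205,.025],5.1)
E
```

```text
t 2.37 p [ 0.5117 -0.2173  0.1803] xdir 95.06 ydir 5.06 zz [-0.     0.001 -1.   ] F [ 0.    0.02 -0.68] w 0.0701
move cm [-0.32 -0.1  15.53] turn -0.0008
```

Request:
apply_moves --increments '[[[-0.1,0,1.5,0],[-0.2,-0.1,4,0],[-0.3,-0.1,7,0],[-0.3,-0.1,10,0],[-0.3,-0.1,12.5,0],[-0.3,-0.1,14,0],[-0.3,-0.1,15,0],[-0.3,-0.1,15.4,0],[-0.3,-0.1,15.5,0],[-0.3,-0.1,15.5,0]]]'

```text
clock: 3.2
eef_pos: [0.5121, -0.2217, 0.0258]
tool_rot: [0.001, 0.676, 0.737, 0.0]
wrist_force: [0.5, -0.5, -0.5]
grip_width: 0.0702
```

Request:
apply_moves --increments '[[[0,0,0,0],[0,0,0,0],[0,0,0,0],[0,0,0,0],[0,0,0,0],[0,0,0,0],[0,0,0,0],[0,0,0,0]]]' --jaw 3 --newtons 35

```text
clock: 3.87
eef_pos: [0.5105, -0.2217, 0.0252]
tool_rot: [-0.001, 0.676, 0.737, -0.001]
wrist_force: [-4.7, -0.3, 4.8]
grip_width: 0.0376
```

Request:
apply_moves --increments '[[[0,0,-0.5,0],[0,0,-1.5,0],[0,0,-3.5,0],[0,0,-6,0],[0,0,-8,0],[0,0,-9,0],[0,0,-9,0],[0,0,-9,0]]]'

```text
clock: 4.53
eef_pos: [0.5116, -0.2216, 0.1149]
tool_rot: [0.0, 0.676, 0.737, 0.0]
wrist_force: [0.3, -0.4, -3.3]
grip_width: 0.0378
```

```bash
python3 - <<'E'
from h import *
y=np.array([.262,.965]); c=np.array([.5096,.0158])
to([*(c-.04*y),.12],-15.1)
s=save('wrist','w2')
E
```

```text
t 4.53 p [ 0.5116 -0.2216  0.1149] xdir 94.99 ydir 4.99 zz [ 0.001 -0.    -1.   ] F [ 0.31 -0.4  -3.34] w 0.0378
move cm [19.91  0.49 -0.51] turn 0.3506
```

View pics/w2.png

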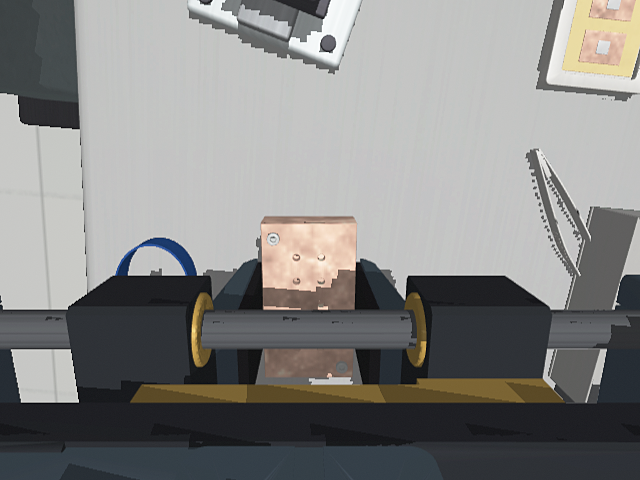

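Gripped (37.8 mm) and lifted. The block's +y end edge is at about row 224. Next I approach the fixture, rotated to it, and look again before laying the block down.

Request:
apply_moves --increments '[[[0.5,0,0,0.03],[1.5,0,-0.2,0.08],[3,0,-0.4,0.13],[4.7,0,-0.5,0.18],[6.5,0.1,-0.6,0.23],[8.3,0.1,-0.6,0.28],[10,0.2,-0.6,0.33],[11.3,0.2,-0.6,0.35],[12,0.2,-0.6,0.35],[12,0.2,-0.6,0.35],[12,0.2,-0.6,0.35],[12,0.2,-0.6,0.35]]]'

```text
clock: 5.58
eef_pos: [0.5031, -0.1026, 0.1205]
tool_rot: [-0.0, 0.794, 0.608, -0.0]
wrist_force: [0.1, -0.3, -2.8]
grip_width: 0.0381
```

```bash
python3 - <<'E'
from h import *
s=load('w2'); P=cast(s,308,224,.1057); Q=cast(s,264,224,.1057); print('end edge rel TCP',P[:2]-[.5116,-.2216], (P-Q)[:2])
st()
s=save('wrist','w3')
y=np.array([.262,.965]); x=np.array([.965,-.262]); c=np.array([.5096,.0158])
im=s['pixels'][:,:,::-1].copy()
for a,b,z in [(.046,.125,.01),(-.046,.125,.01),(.046,-.125,.01),(-.046,-.125,.01),(0,.088,.067),(0,.043,.102),(.015,0,.02),(-.015,0,.02),(.015,-.06,.02),(-.015,-.06,.02),(-.032,.056,.05),(.032,.056,.05)]:
    u=proj(s,[*(c+a*x+b*y),z]); print((a,b,z),u.round(1)); cv2.drawMarker(im,tuple(int(round(k)) for k in u),(0,255,0),0,10)
cv2.imwrite('pics/w3m.png',im)
E
```

```text
end edge rel TCP [-0.00191214  0.03570199] [0.01716085 0.0014985 ]
t 5.58 p [ 0.5031 -0.1026  0.1205] xdir 74.93 ydir -15.07 zz [-0.001 -0.    -1.   ] F [ 0.14 -0.25 -2.77] w 0.0381
(0.046, 0.125, 0.01) [ 349.1 -210.4]
(-0.046, 0.125, 0.01) [ 168.4 -210.9]
(0.046, -0.125, 0.01) [339.1 260.2]
(-0.046, -0.125, 0.01) [199.  259.9]
(0, 0.088, 0.067) [ 244.4 -213.3]
(0, 0.043, 0.102) [ 233.6 -134.8]
(0.015, 0, 0.02) [289.5  51.1]
(-0.015, 0, 0.02) [235.9  50.9]
(0.015, -0.06, 0.02) [290.4 160.2]
(-0.015, -0.06, 0.02) [240.  160.1]
(-0.032, 0.056, 0.05) [182.3 -95.6]
(0.032, 0.056, 0.05) [322.8 -95.3]
```

View pics/w3m.png

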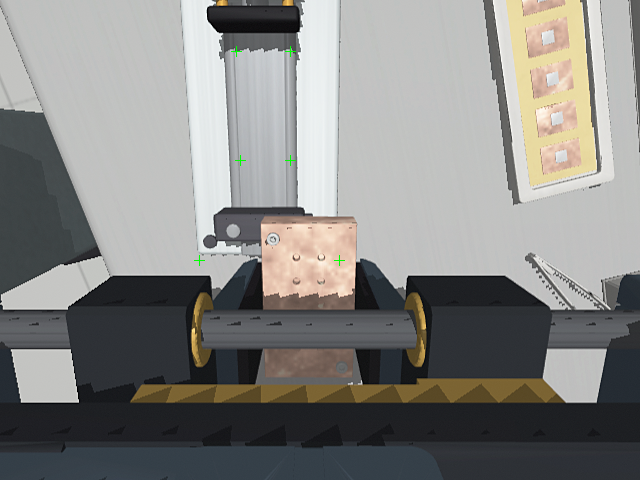

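```bash
python3 - <<'E'
from h import *
s=load('w3'); g=cv2.cvtColor(s['pixels'],cv2.COLOR_RGB2GRAY).astype(int)
for v in (70,100,130,160,190):
    print(v,'L',g[v-1:v+2,180:250].mean(0).astype(int).tolist()); print('   R',g[v-1:v+2,270:346].mean(0).astype(int).tolist())
E
```

```text
70 L [192, 193, 193, 194, 191, 185, 213, 226, 233, 234, 235, 236, 237, 238, 239, 237, 233, 233, 235, 235, 233, 232, 233, 233, 232, 231, 235, 237, 234, 232, 231, 230, 233, 236, 236, 233, 233, 233, 233, 232, 231, 230, 230, 236, 244, 105, 137, 151, 158, 163, 172, 188, 185, 180, 148, 168, 188, 187, 189, 191, 193, 193, 193, 192, 190, 190, 188, 188, 193, 197]
   R [199, 200, 203, 205, 206, 203, 202, 202, 200, 199, 200, 200, 203, 211, 176, 151, 167, 185, 196, 175, 165, 159, 153, 144, 129, 113, 194, 244, 235, 236, 238, 237, 234, 233, 232, 234, 236, 237, 236, 237, 238, 239, 238, 237, 238, 238, 238, 238, 238, 237, 238, 238, 239, 238, 237, 236, 235, 234, 232, 233, 234, 234, 232, 234, 236, 229, 218, 209, 190, 116, 202, 195, 194, 193, 194, 195]
100 L [194, 193, 192, 193, 192, 193, 191, 177, 212, 226, 233, 234, 234, 236, 237, 238, 239, 236, 233, 232, 233, 233, 232, 232, 233, 233, 232, 232, 234, 235, 233, 231, 231, 230, 234, 236, 235, 233, 233, 232, 232, 231, 231, 230, 233, 241, 163, 124, 145, 156, 162, 167, 178, 183, 180, 161, 154, 187, 183, 185, 188, 189, 189, 189, 188, 188, 187, 184, 185, 187]
 
[... 1913 characters left out ...]
194, 193, 193, 193, 194, 193, 153, 207, 223, 228, 232, 233, 234, 233, 234, 234, 232, 231, 230, 229, 229, 227, 228, 230, 229, 228, 230, 233, 230, 228, 229, 230, 231, 232, 232, 231, 230, 229, 229, 229, 228, 229, 236, 196, 114, 143, 155, 162, 166, 170, 172, 170, 155, 154, 173, 171, 173, 174, 173, 172, 174, 174, 174]
   R [174, 175, 176, 177, 180, 184, 187, 186, 183, 181, 179, 178, 176, 176, 179, 183, 152, 162, 168, 172, 172, 167, 162, 156, 148, 133, 115, 166, 243, 234, 233, 234, 232, 230, 233, 235, 236, 237, 236, 235, 237, 238, 236, 235, 237, 239, 237, 237, 235, 234, 233, 234, 239, 240, 235, 232, 231, 231, 230, 230, 232, 232, 233, 233, 223, 216, 201, 123, 200, 195, 194, 192, 193, 193, 193, 194]
```

The rail and plate edges sit about 1.8 mm to fixture −x and 0.5° off my prediction, and I've corrected for that. The pad is at (255,18) and the stop at (260,225). The block's centre is about 2 mm ahead of the TCP.

```bash
python3 - <<'E'
from h import *
to([.4969,-.0242,.0455],-14.7)
E
```

```text
t 5.63 p [ 0.5032 -0.1027  0.1206] xdir 74.91 ydir -15.09 zz [-0. -0. -1.] F [ 0.17  0.28 -3.71] w 0.0377
move cm [ 7.42 -2.65  7.51] turn -0.0068
```

Request:
apply_moves --increments '[[[0.8,-0.3,0,0],[2.2,-0.8,0,0],[4,-1.4,0,-0.005],[5.6,-2,0,-0.007],[6.8,-2.4,0,-0.007],[7.4,-2.65,0.3,-0.007],[7.4,-2.65,1,-0.007],[7.4,-2.65,2,-0.007],[7.4,-2.65,3,-0.007],[7.4,-2.65,4,-0.007],[7.4,-2.65,4.5,-0.007],[7.4,-2.65,4.5,-0.007],[7.4,-2.65,4.5,-0.007]]]'

```text
clock: 6.72
eef_pos: [0.4966, -0.024, 0.0754]
tool_rot: [-0.0, 0.792, 0.611, -0.0]
wrist_force: [0.3, -0.3, -2.9]
grip_width: 0.0378
```

```bash
python3 - <<'E'
from h import *
to([.4969,-.0242,.0455],-14.7)
save('wrist','w4')
E
```

```text
t 6.72 p [ 0.4966 -0.024   0.0754] xdir 75.3 ydir -14.7 zz [-0.001  0.    -1.   ] F [ 0.27 -0.28 -2.92] w 0.0378
move cm [-0.01  0.04  2.99] turn 0.0
```

View pics/w4.png

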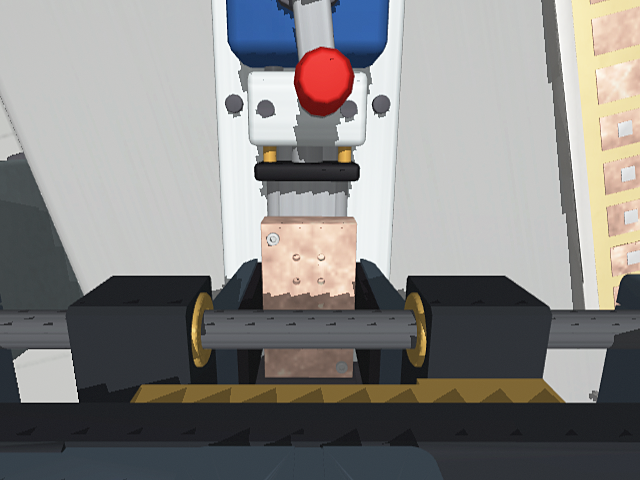

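The block is centred over the rail at column 309, with the pad clear ahead at (307,172) and the grip at (324,80). Next: lower.

Request:
apply_moves --increments '[[[0,0,0.5,0],[0,0,1.2,0],[0,0,2,0],[0,0,2.5,0],[0,0,2.8,0],[0,0,2.9,0],[0,0,3,0],[0,0,3,0],[0,0,3,0]]]'

```text
clock: 7.52
eef_pos: [0.4969, -0.0237, 0.0461]
tool_rot: [0.0, 0.792, 0.611, 0.0]
wrist_force: [0.6, 0.4, -2.8]
grip_width: 0.0377
```

```bash
python3 - <<'E'
from h import *
to([.4969,-.0242,.0455],-14.7)
s=load('w4'); hsv=cv2.cvtColor(s['pixels'],cv2.COLOR_RGB2HSV).astype(int); H,S,V=[hsv[...,i] for i in range(3)]
m=(((H<8)|(H>172))&(S>150)&(V>205)).astype('uint8'); m[200:]=0
print(cv2.boundingRect(max(cv2.findContours(m,0,2)[0],key=cv2.contourArea)))
m2=(((H<8)|(H>172))&(S>150)&(V>60)).astype('uint8'); m2[200:]=0
b=cv2.boundingRect(max(cv2.findContours(m2,0,2)[0],key=cv2.contourArea)); print(b, np.unique(V[b[1]:b[1]+b[3],324],return_index=True))
# stop line in w4
P=cast(s,308,224,.016+.0754-.0252); print('block end edge rel TCP',P-[.4966,-.024,0], 'pad front bottom?',cast(s,307,181,.032))
E
```

```text
t 7.52 p [ 0.4969 -0.0237  0.0461] xdir 75.33 ydir -14.67 zz [ 0.  0. -1.] F [ 0.59  0.41 -2.8 ] w 0.0377
move cm [-0.05  0.01  0.06] turn 0.0006
(301, 50, 48, 51)
(294, 47, 60, 69) (array([ 96,  98,  99, 100, 101, 102, 138, 160, 166, 187, 188, 206, 222,
       225, 231, 232, 233, 234, 235, 236, 237, 238, 239, 240]), array([56, 65, 63, 57, 60, 58, 55,  0,  1, 54,  2, 53,  3, 52,  4, 45, 41,
       37,  5, 29, 20, 12,  6,  7]))
block end edge rel TCP [0.01012533 0.0347814  0.0662    ] pad front bottom? [0.50958069 0.02375845 0.032     ]
```

Request:
apply_moves --increments '[[[0,0,0.05,0],[0,0,0.1,0],[0,0,0.13,0],[0,0,0.13,0],[0,0,0.13,0]]]'

```text
clock: 7.93
eef_pos: [0.497, -0.0237, 0.0452]
tool_rot: [0.0, 0.792, 0.611, 0.0]
wrist_force: [-1.5, 0.5, 4.9]
grip_width: 0.0376
```

Contact is felt (+4.9 N). Open, but only a little, because the plate and stop allow the width.

Request:
apply_moves --increments '[[[0,0,0,0],[0,0,0,0],[0,0,0,0],[0,0,0,0],[0,0,0,0],[0,0,-0.5,0],[0,0,-2,0],[0,0,-4,0],[0,0,-6,0],[-0.5,0,-8,0],[-1.5,0,-10,0],[-3,0,-12,0],[-4,0,-13,0],[-5,0,-14,0],[-5.5,0,-14.5,0],[-6,0,-15,0],[-6,0,-15,0],[-6,0,-15,0]]]' --jaw 6

```text
clock: 9.43
eef_pos: [0.4813, -0.0817, 0.1941]
tool_rot: [-0.001, 0.792, 0.611, -0.0]
wrist_force: [-0.1, -0.5, -0.3]
grip_width: 0.0598
```

```bash
python3 - <<'E'
from h import *
st(); s=save('wrist','w5'); hsv=cv2.cvtColor(s['pixels'],cv2.COLOR_RGB2HSV).astype(int); H,S,V=[hsv[...,i] for i in range(3)]
m=(((H<14)|(H>172))&(S>45)&(S<150)&(V>100)).astype('uint8'); m[:,420:]=0
m=cv2.morphologyEx(m,cv2.MORPH_CLOSE,np.ones((9,9)))
for c in sorted(cv2.findContours(m,0,2)[0],key=cv2.contourArea)[::-1][:1]:
    w=np.array([cast(s,*q[0],.036)[:2] for q in c]); print(cv2.boundingRect(c),cv2.minAreaRect((w*1000).astype('float32')))
r=(((H<8)|(H>172))&(S>150)&(V>200)).astype('uint8')
c=max(cv2.findContours(r,0,2)[0],key=cv2.contourArea); e=cv2.minEnclosingCircle(c); print(e, cast(s,*e[0],.102))
E
```

```text
t 9.43 p [ 0.4813 -0.0817  0.1941] xdir 75.3 ydir -14.7 zz [-0.001  0.001 -1.   ] F [-0.14 -0.5  -0.32] w 0.0598
(283, 98, 53, 96) ((498.634033203125, -21.434608459472656), (67.2738037109375, 37.659828186035156), 75.32012176513672)
((317.0, 0.0), 5.000100135803223) [0.52200565 0.05163875 0.102     ]
```

View pics/w5.png

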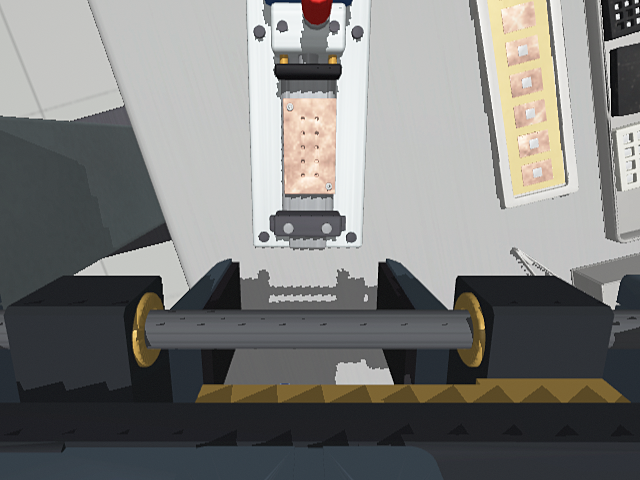

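The insert lies square on the rail (column 310, rows 98–194), with clear gaps to the pad (row 71) and the stop (row 212). Next I move forward to see the crank.

Request:
apply_moves --increments '[[[0.8,0,0,0],[2.5,0,0,0],[5,0,0,0],[7.5,0,0,0],[9.5,0,0,0],[10.5,0,0,0],[10.5,0,0,0],[10.5,0,0,0],[10.5,0,0,0]]]'

```text
clock: 10.23
eef_pos: [0.5078, 0.0194, 0.1943]
tool_rot: [-0.0, 0.792, 0.611, -0.0]
wrist_force: [-0.2, -0.2, -0.2]
grip_width: 0.06
```

```bash
python3 - <<'E'
from h import *
st()
s=load('w5'); a=cast(s,252,246,.01);b=cast(s,361,246,.01); print('plate -y end',a,b,np.linalg.norm(a-b)); y=np.array([.2538,.9673]); O=(a+b)[:2]/2+.125*y; print('O',O,'block fixture y',(np.array([.4986,-.0214])-O)@y,(np.array([.4986,-.0214])-O)@[y[1],-y[0]], 'hub',O+.088*y)
s=save('wrist','w6'); hsv=cv2.cvtColor(s['pixels'],cv2.COLOR_RGB2HSV).astype(int); H,S,V=[hsv[...,i] for i in range(3)]
r=(((H<8)|(H>172))&(S>150)&(V>205)).astype('uint8'); r[300:]=0
c=max(cv2.findContours(r,0,2)[0],key=cv2.contourArea); e=cv2.minEnclosingCircle(c); print(e,cv2.boundingRect(c),'grip', cast(s,*e[0],.102))
E
```

```text
t 10.23 p [0.5078 0.0194 0.1943] xdir 75.33 ydir -14.67 zz [-0.001 -0.    -1.   ] F [-0.16 -0.19 -0.19] w 0.06
plate -y end [ 0.43184964 -0.08808322  0.01      ] [ 0.52000863 -0.11116445  0.01      ] 0.09113041164308991
O [0.50765413 0.02128867] block fixture y -0.04359068686163102 0.002076320815518476 hub [0.52998853 0.10641107]
((316.5, 187.0), 11.543496131896973) (305, 176, 24, 23) grip [0.52378313 0.05753972 0.102     ]
```

View pics/w6.png

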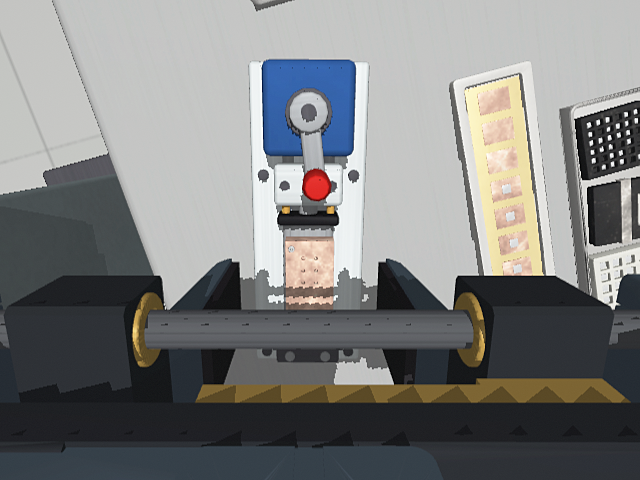

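The view shows the hub at (308,112), grip (316,186), housing (263–356, 60–156), pad (307,220) and insert below it. Now I work out the crank geometry.

```bash
python3 - <<'E'
from h import *
s=load('w6'); y=np.array([.2538,.9673]); x=np.array([y[1],-y[0]])
h=cast(s,308.5,112,.067)[:2]; 
cs=[cast(s,u,v,.05)[:2] for u,v in [(263,60),(356,60),(263,156),(356,156)]]; hc=np.mean(cs,0)
pe=[cast(s,u,v,.01)[:2] for u,v in [(249,61),(370,61)]]; O=np.mean(pe,0)-.125*y
hsv=cv2.cvtColor(s['pixels'],cv2.COLOR_RGB2HSV).astype(int); H,S,V=[hsv[...,i] for i in range(3)]
r=(((H<8)|(H>172))&(S>150)&(V>60)).astype('uint8'); r[300:]=0
c=max(cv2.findContours(r,0,2)[0],key=cv2.contourArea); print('allred',cv2.boundingRect(c),cv2.minEnclosingCircle(c))
g=cast(s,316.5,187,.102)[:2]
print('hub',h,'housing c',hc,np.linalg.norm(cs[0]-cs[1]),np.linalg.norm(cs[0]-cs[2]),'O from +y end',O,'hub from it',O+.088*y,'grip',g)
for hh in (h,hc,O+.088*y):
    d=g-hh; print('r',np.linalg.norm(d),'fixture comps',d@x,d@y,'theta',np.degrees(np.arctan2(-(d@y),d@x)))
print('cam',-s['R'].T@s['t'])
# top/scene red again
E
```

```text
allred (302, 169, 29, 32) ((316.0, 184.5), 15.787753105163574)
hub [0.53035972 0.10122487] housing c [0.5317006  0.10370224] 0.061481798601305905 0.062237294496670745 O from +y end [0.50944153 0.01877012] hub from it [0.53177593 0.10389252] grip [0.52378313 0.05753972]
r 0.04417741691054805 fixture comps 0.0047257557610582215 -0.04392578751190613 theta 83.85945231366401
r 0.04683658145671858 fixture comps 0.004057478008602217 -0.046662467898326496 theta 85.03041513347814
r 0.04703687398927617 fixture comps 0.004032904692457266 -0.04686564247217364 theta 85.08167240315683
cam [0.52643133 0.08576625 0.34299713]
```

The geometry is consistent: arm radius 44–47 mm against 45, and the insert at fixture y = −0.040. I take hub (0.5310, 0.1025) and grip (0.5237, 0.058). Next: onto the grip.

Request:
apply_moves --increments '[[[1,0.1,0,0],[2.5,0.3,0,0],[3.7,0.5,0.5,0],[4.1,0.6,1.5,0],[4.1,0.6,3.2,0],[4.1,0.6,5,0],[4.1,0.6,7,0],[4.1,0.6,8.5,0],[4.1,0.6,9.5,0],[4.1,0.6,10,0],[4.1,0.6,10.1,0],[4.1,0.6,10.1,0]]]'

```text
clock: 11.28
eef_pos: [0.5245, 0.058, 0.0936]
tool_rot: [0.0, 0.792, 0.611, 0.0]
wrist_force: [0.2, 0.2, -0.7]
grip_width: 0.0601
```

Request:
apply_moves --increments '[[[0,0,0,0],[0,0,0,0],[0,0,0,0],[0,0,0,0],[0,0,0,0],[0,0,0,0],[0,0,0,0],[0,0,0,0]]]' --jaw 1 --newtons 40

```text
clock: 11.95
eef_pos: [0.5233, 0.0581, 0.0937]
tool_rot: [-0.001, 0.792, 0.611, -0.001]
wrist_force: [-2.5, 0.2, 2.6]
grip_width: 0.0173
```

```bash
cat >> h.py <<'E'
Y=np.array([.2538,.9673]); X=np.array([Y[1],-Y[0]]); HUB=np.array([.5310,.1025]); RR=.045
def crank(hub=HUB):
    s,R=st(); d=s['eef_pos'][:2]-hub; f=s['wrist_force'][:2]; th=np.arctan2(-(d@Y),d@X)
    er=d/np.linalg.norm(d); et=-np.sin(th)*X-np.cos(th)*Y
    print('theta',th.round(3),'r',np.linalg.norm(d).round(4),'f fx,fy',(f@X).round(2),(f@Y).round(2),'push(tang)',(-f@et).round(2),'radial',(f@er).round(2)); return th
def arc(th0,th1,n):
    t=np.linspace(th0,th1,n+1)[1:]; print([[round(float(-4.5*(np.sin(a)-np.sin(th0))),2),round(float(4.5*(np.cos(a)-np.cos(th0))),2),0,0] for a in t])
E
python3 -c "
from h import *
t=crank(); arc(t,t+1.0,10)"
```

```text
t 11.95 p [0.5233 0.0581 0.0937] xdir 75.32 ydir -14.68 zz [-0.002  0.    -1.   ] F [-2.46  0.16  2.59] w 0.0173
theta 1.486 r 0.0451 f fx,fy -2.42 -0.47 push(tang) -2.45 radial 0.26
[[-0.02, -0.45, 0, 0], [0.01, -0.9, 0, 0], [0.09, -1.34, 0, 0], [0.21, -1.78, 0, 0], [0.37, -2.2, 0, 0], [0.57, -2.6, 0, 0], [0.81, -2.98, 0, 0], [1.09, -3.33, 0, 0], [1.4, -3.66, 0, 0], [1.74, -3.95, 0, 0]]
```

Grip held (17.3 mm) and the arm is compliant (about 2 N/mm). Start winding.

Request:
apply_moves --increments '[[[-0.02,-0.55,0,0],[0.01,-1.0,0,0],[0.09,-1.45,0,0],[0.21,-1.9,0,0],[0.37,-2.32,0,0],[0.57,-2.72,0,0],[0.81,-3.1,0,0],[1.09,-3.45,0,0],[1.4,-3.78,0,0],[1.74,-4.07,0,0]]]'

```text
clock: 12.78
eef_pos: [0.4889, 0.0834, 0.0937]
tool_rot: [0.001, 0.791, 0.612, -0.001]
wrist_force: [-1.5, -6.5, 2.9]
grip_width: 0.017
```

```bash
python3 -c "
from h import *
t=crank(); arc(2.486,2.486+1.8,18)"
```

```text
t 12.78 p [0.4889 0.0834 0.0937] xdir 75.43 ydir -14.57 zz [-0.    -0.004 -1.   ] F [-1.5  -6.48  2.87] w 0.017
theta 2.458 r 0.0463 f fx,fy 0.2 -6.65 push(tang) 5.29 radial 4.04
[[0.37, -0.26, 0, 0], [0.76, -0.47, 0, 0], [1.18, -0.65, 0, 0], [1.61, -0.79, 0, 0], [2.05, -0.88, 0, 0], [2.49, -0.93, 0, 0], [2.94, -0.93, 0, 0], [3.39, -0.89, 0, 0], [3.83, -0.8, 0, 0], [4.26, -0.67, 0, 0], [4.68, -0.5, 0, 0], [5.07, -0.28, 0, 0], [5.45, -0.03, 0, 0], [5.79, 0.26, 0, 0], [6.11, 0.58, 0, 0], [6.39, 0.93, 0, 0], [6.63, 1.31, 0, 0], [6.84, 1.71, 0, 0]]
```

Request:
apply_moves --increments '[[[0.37,-0.3,0,0],[0.76,-0.55,0,0],[1.18,-0.75,0,0],[1.61,-0.89,0,0],[2.05,-0.98,0,0],[2.49,-1.03,0,0],[2.94,-1.03,0,0],[3.39,-0.99,0,0],[3.83,-0.9,0,0],[4.26,-0.77,0,0],[4.68,-0.55,0,0],[5.07,-0.3,0,0],[5.45,-0.03,0,0],[5.79,0.26,0,0],[6.11,0.58,0,0],[6.39,0.93,0,0],[6.63,1.31,0,0],[6.84,1.71,0,0]]]'

```text
clock: 14.28
eef_pos: [0.5207, 0.1469, 0.0936]
tool_rot: [-0.001, 0.792, 0.611, -0.002]
wrist_force: [-5.9, 0.9, 4.9]
grip_width: 0.0174
```

```bash
python3 -c "
from h import *
t=crank(); arc(4.286,4.286+1.9,19)"
```

```text
t 14.28 p [0.5207 0.1469 0.0936] xdir 75.32 ydir -14.68 zz [-0.005 -0.    -1.   ] F [-5.9   0.91  4.91] w 0.0174
theta -2.055 r 0.0456 f fx,fy -5.94 -0.61 push(tang) 5.54 radial 2.22
[[0.17, 0.42, 0, 0], [0.29, 0.85, 0, 0], [0.37, 1.29, 0, 0], [0.4, 1.74, 0, 0], [0.39, 2.19, 0, 0], [0.34, 2.64, 0, 0], [0.24, 3.08, 0, 0], [0.09, 3.5, 0, 0], [-0.09, 3.91, 0, 0], [-0.32, 4.3, 0, 0], [-0.58, 4.67, 0, 0], [-0.88, 5.01, 0, 0], [-1.21, 5.31, 0, 0], [-1.57, 5.58, 0, 0], [-1.95, 5.82, 0, 0], [-2.36, 6.01, 0, 0], [-2.78, 6.16, 0, 0], [-3.22, 6.27, 0, 0], [-3.66, 6.34, 0, 0]]
```

Request:
apply_moves --increments '[[[0.17,0.42,0,0],[0.29,0.85,0,0],[0.37,1.29,0,0],[0.4,1.74,0,0],[0.39,2.19,0,0],[0.34,2.64,0,0],[0.24,3.08,0,0],[0.09,3.5,0,0],[-0.09,3.91,0,0],[-0.32,4.3,0,0],[-0.58,4.67,0,0],[-0.88,5.01,0,0],[-1.21,5.31,0,0],[-1.57,5.58,0,0],[-1.95,5.82,0,0],[-2.36,6.01,0,0],[-2.78,6.16,0,0],[-3.22,6.27,0,0],[-3.66,6.34,0,0]]]'

```text
clock: 15.87
eef_pos: [0.5742, 0.0973, 0.0937]
tool_rot: [-0.002, 0.792, 0.611, 0.0]
wrist_force: [-2.9, 6.0, 2.4]
grip_width: 0.0167
```

```bash
python3 -c "
from h import *
t=crank(); arc(6.186,6.186+1.2,12)
P=np.array([[.5233,.0581],[.4889,.0834],[.5207,.1469],bot.read_state()['eef_pos'][:2]])
from scipy.optimize import least_squares as L
r=L(lambda p:np.hypot(*(P-p).T)-.045,HUB); print(r.x,r.fun)"
```

```text
t 15.87 p [0.5742 0.0973 0.0937] xdir 75.26 ydir -14.74 zz [-0.002  0.004 -1.   ] F [-2.87  6.02  2.4 ] w 0.0167
theta -0.137 r 0.0435 f fx,fy -4.3 5.09 push(tang) 5.64 radial -3.56
[[-0.45, 0.02, 0, 0], [-0.9, -0.0, 0, 0], [-1.34, -0.07, 0, 0], [-1.78, -0.18, 0, 0], [-2.2, -0.34, 0, 0], [-2.61, -0.54, 0, 0], [-2.99, -0.77, 0, 0], [-3.35, -1.05, 0, 0], [-3.67, -1.35, 0, 0], [-3.97, -1.69, 0, 0], [-4.23, -2.06, 0, 0], [-4.45, -2.45, 0, 0]]
[0.52951877 0.10272406] [ 5.52967053e-05 -1.88541621e-05  4.75786899e-05 -7.96055067e-08]
```

The hub fit is excellent (0.05 mm residuals), so I shift the command circle by −1.5 mm along tool y and continue.

Request:
apply_moves --increments '[[[-0.45,-0.03,0,0],[-0.9,-0.1,0,0],[-1.34,-0.2,0,0],[-1.78,-0.33,0,0],[-2.2,-0.49,0,0],[-2.61,-0.69,0,0],[-2.99,-0.92,0,0],[-3.35,-1.2,0,0],[-3.67,-1.5,0,0],[-3.97,-1.84,0,0],[-4.23,-2.21,0,0],[-4.45,-2.6,0,0]]]'

```text
clock: 16.87
eef_pos: [0.5417, 0.0595, 0.0939]
tool_rot: [0.002, 0.792, 0.611, 0.003]
wrist_force: [7.4, 0.9, -4.0]
grip_width: 0.0169
```

```bash
sed -i 's/HUB=np.array(\[.5310,.1025\])/HUB=np.array([.5295,.1027])/' h.py; python3 -c "
from h import *
t=crank(); arc(7.386,7.386+.5,5);arc(7.886,7.886+.5,5);arc(8.386,8.886,5)"
```

```text
t 16.87 p [0.5417 0.0595 0.0939] xdir 75.33 ydir -14.67 zz [ 0.008  0.001 -1.   ] F [ 7.38  0.89 -4.02] w 0.0169
theta 1.038 r 0.0449 f fx,fy 6.91 2.74 push(tang) 7.35 radial 1.15
[[-0.18, -0.41, 0, 0], [-0.32, -0.84, 0, 0], [-0.42, -1.28, 0, 0], [-0.47, -1.72, 0, 0], [-0.48, -2.17, 0, 0]]
[[0.04, -0.45, 0, 0], [0.12, -0.89, 0, 0], [0.24, -1.32, 0, 0], [0.41, -1.74, 0, 0], [0.62, -2.14, 0, 0]]
[[0.25, -0.38, 0, 0], [0.53, -0.72, 0, 0], [0.85, -1.04, 0, 0], [1.2, -1.33, 0, 0], [1.57, -1.58, 0, 0]]
```

Request:
apply_moves --increments '[[[-0.18,-0.41,0,0],[-0.32,-0.84,0,0]]]'

```text
clock: 17.03
eef_pos: [0.533, 0.058, 0.094]
tool_rot: [0.002, 0.791, 0.611, 0.003]
wrist_force: [6.2, -1.2, -3.9]
grip_width: 0.0172
```

```bash
python3 -c "
from h import *
t=crank();save('scene','s1');save('top','t1')
for n in ('s','t'):
    pass
a=cv2.imread('pics/t1.png')[215:285,225:315]; b=cv2.imread('pics/s1.png')[225:305,240:340]
cv2.imwrite('pics/tt.png',np.hstack([cv2.resize(a,(400,311),interpolation=2),cv2.resize(b,(389,311),interpolation=2)]))"
```

```text
t 17.03 p [0.533 0.058 0.094] xdir 75.36 ydir -14.65 zz [ 0.008 -0.    -1.   ] F [ 6.19 -1.23 -3.92] w 0.0172
theta 1.237 r 0.0448 f fx,fy 6.3 0.38 push(tang) 6.07 radial 1.71
```

View pics/tt.png

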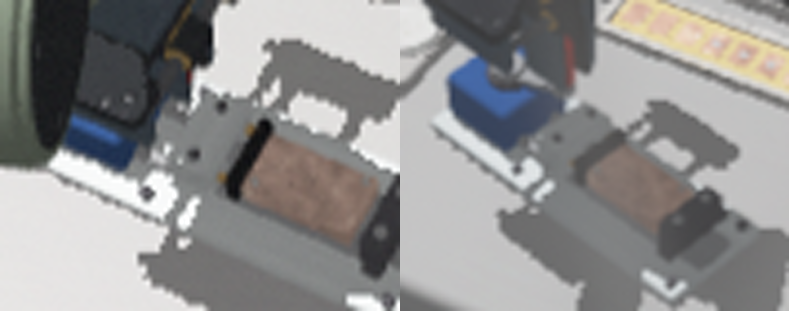

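The pad has reached the insert and the gap to the stop is still small but open. The push is about 6 N, so still free. I continue in small steps.

```bash
python3 -c "
from h import *
for a in np.arange(7.586,10.5,.3): print(round(a,3));arc(a,a+.3,3)"
```

```text
7.586
[[-0.1, -0.44, 0, 0], [-0.15, -0.89, 0, 0], [-0.16, -1.34, 0, 0]]
7.886
[[0.04, -0.45, 0, 0], [0.12, -0.89, 0, 0], [0.24, -1.32, 0, 0]]
8.186
[[0.17, -0.42, 0, 0], [0.38, -0.82, 0, 0], [0.62, -1.19, 0, 0]]
8.486
[[0.28, -0.35, 0, 0], [0.6, -0.67, 0, 0], [0.95, -0.95, 0, 0]]
8.786
[[0.37, -0.25, 0, 0], [0.77, -0.46, 0, 0], [1.19, -0.63, 0, 0]]
9.086
[[0.43, -0.13, 0, 0], [0.87, -0.21, 0, 0], [1.32, -0.25, 0, 0]]
9.386
[[0.45, 0.01, 0, 0], [0.9, 0.05, 0, 0], [1.34, 0.15, 0, 0]]
9.686
[[0.43, 0.14, 0, 0], [0.84, 0.32, 0, 0], [1.23, 0.54, 0, 0]]
9.986
[[0.37, 0.26, 0, 0], [0.71, 0.55, 0, 0], [1.02, 0.88, 0, 0]]
10.286
[[0.28, 0.36, 0, 0], [0.51, 0.74, 0, 0], [0.71, 1.14, 0, 0]]
```

Request:
apply_moves --increments '[[[-0.1,-0.44,0,0],[-0.15,-0.88,0,0],[-0.16,-1.33,0,0]]]'

```text
clock: 17.38
eef_pos: [0.519, 0.0591, 0.0939]
tool_rot: [0.002, 0.791, 0.611, 0.002]
wrist_force: [5.1, -4.1, -2.8]
grip_width: 0.0171
```

```bash
python3 -c "
from h import *
crank()"
```

```text
t 17.38 p [0.519  0.0591 0.0939] xdir 75.38 ydir -14.62 zz [ 0.006 -0.002 -1.   ] F [ 5.09 -4.12 -2.81] w 0.0171
theta 1.551 r 0.0449 f fx,fy 5.97 -2.69 push(tang) 5.91 radial 2.81
```

Request:
apply_moves --increments '[[[0.04,-0.45,0,0],[0.12,-0.89,0,0],[0.24,-1.32,0,0]]]'

```text
clock: 17.63
eef_pos: [0.506, 0.0644, 0.0939]
tool_rot: [0.002, 0.791, 0.612, 0.001]
wrist_force: [3.8, -5.3, -1.5]
grip_width: 0.017
```

```bash
python3 -c "
from h import *
crank()"
```

```text
t 17.63 p [0.506  0.0644 0.0939] xdir 75.4 ydir -14.6 zz [ 0.004 -0.002 -1.   ] F [ 3.79 -5.34 -1.52] w 0.017
theta 1.864 r 0.0449 f fx,fy 5.02 -4.2 push(tang) 6.02 radial 2.57
```

Request:
apply_moves --increments '[[[0.17,-0.42,0,0],[0.38,-0.82,0,0],[0.62,-1.19,0,0]]]'

```text
clock: 17.88
eef_pos: [0.4954, 0.0733, 0.0938]
tool_rot: [0.002, 0.791, 0.612, 0.0]
wrist_force: [3.3, -5.1, -0.2]
grip_width: 0.0168
```

```bash
python3 -c "
from h import *
crank()"
```

```text
t 17.88 p [0.4954 0.0733 0.0938] xdir 75.41 ydir -14.59 zz [ 0.003 -0.003 -1.   ] F [ 3.32 -5.12 -0.24] w 0.0168
theta 2.174 r 0.045 f fx,fy 4.51 -4.11 push(tang) 6.05 radial 0.83
```

Request:
apply_moves --increments '[[[0.28,-0.35,0,0],[0.6,-0.67,0,0],[0.95,-0.95,0,0]]]'

```text
clock: 18.13
eef_pos: [0.4881, 0.0849, 0.0938]
tool_rot: [0.002, 0.791, 0.612, -0.0]
wrist_force: [1.6, -5.7, 0.8]
grip_width: 0.0169
```

```bash
python3 -c "
from h import *
crank()"
```

```text
t 18.13 p [0.4881 0.0849 0.0938] xdir 75.41 ydir -14.59 zz [ 0.001 -0.003 -1.   ] F [ 1.56 -5.65  0.81] w 0.0169
theta 2.479 r 0.0451 f fx,fy 2.95 -5.07 push(tang) 5.81 radial 0.8
```

Request:
apply_moves --increments '[[[0.37,-0.25,0,0],[0.77,-0.46,0,0],[1.19,-0.63,0,0]]]'

```text
clock: 18.38
eef_pos: [0.4846, 0.098, 0.0937]
tool_rot: [0.001, 0.791, 0.612, -0.001]
wrist_force: [0.8, -5.7, 0.6]
grip_width: 0.0171
```

```bash
python3 -c "
from h import *
crank()"
```

```text
t 18.38 p [0.4846 0.098  0.0937] xdir 75.41 ydir -14.59 zz [ 0.    -0.003 -1.   ] F [ 0.85 -5.69  0.6 ] w 0.0171
theta 2.78 r 0.0452 f fx,fy 2.26 -5.29 push(tang) 5.75 radial -0.25
```

Request:
apply_moves --increments '[[[0.43,-0.13,0,0],[0.87,-0.21,0,0],[1.32,-0.25,0,0]]]'

```text
clock: 18.63
eef_pos: [0.4851, 0.1113, 0.0937]
tool_rot: [0.001, 0.791, 0.612, -0.001]
wrist_force: [-0.6, -6.3, 1.8]
grip_width: 0.0174
```

```bash
python3 -c "
from h import *
crank()"
```

```text
t 18.63 p [0.4851 0.1113 0.0937] xdir 75.42 ydir -14.58 zz [-0.001 -0.003 -1.   ] F [-0.57 -6.34  1.78] w 0.0174
theta 3.077 r 0.0452 f fx,fy 1.06 -6.28 push(tang) 6.33 radial -0.65
```

Request:
apply_moves --increments '[[[0.45,0.01,0,0],[0.9,0.05,0,0],[1.34,0.15,0,0]]]'

```text
clock: 18.88
eef_pos: [0.4895, 0.1238, 0.0936]
tool_rot: [0.001, 0.791, 0.612, -0.002]
wrist_force: [-0.5, -6.5, 4.7]
grip_width: 0.0169
```

```bash
python3 -c "
from h import *
crank()"
```

```text
t 18.88 p [0.4895 0.1238 0.0936] xdir 75.41 ydir -14.59 zz [-0.002 -0.003 -1.   ] F [-0.53 -6.54  4.7 ] w 0.0169
theta -2.913 r 0.0453 f fx,fy 1.15 -6.46 push(tang) 6.04 radial -2.58
```

Request:
apply_moves --increments '[[[0.43,0.14,0,0],[0.84,0.32,0,0],[1.23,0.54,0,0]]]'

```text
clock: 19.13
eef_pos: [0.4971, 0.1344, 0.0936]
tool_rot: [0.0, 0.791, 0.612, -0.002]
wrist_force: [-2.8, -5.6, 4.4]
grip_width: 0.0171
```

```bash
python3 -c "
from h import *
crank();s=save('scene','s2');s=save('top','t2')
a=cv2.imread('pics/t2.png')[215:285,225:315]; b=cv2.imread('pics/s2.png')[225:305,240:340]
cv2.imwrite('pics/tt2.png',np.hstack([cv2.resize(a,(400,311),interpolation=2),cv2.resize(b,(389,311),interpolation=2)]))"
```

```text
t 19.13 p [0.4971 0.1344 0.0936] xdir 75.4 ydir -14.6 zz [-0.004 -0.003 -1.   ] F [-2.78 -5.64  4.39] w 0.0171
theta -2.624 r 0.0453 f fx,fy -1.26 -6.16 push(tang) 5.97 radial -1.95
```

View pics/tt2.png

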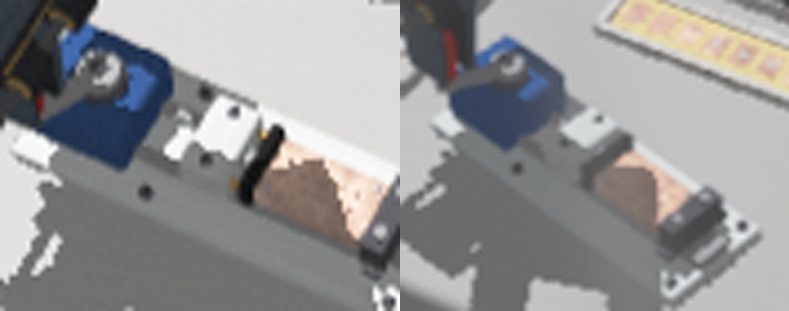

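The insert is now almost at the stop, and the push is still at the free level (about 6 N). Continue.

Request:
apply_moves --increments '[[[0.37,0.26,0,0],[0.71,0.55,0,0],[1.02,0.88,0,0]]]'

```text
clock: 19.48
eef_pos: [0.5078, 0.1424, 0.0936]
tool_rot: [-0.001, 0.791, 0.611, -0.002]
wrist_force: [-4.6, -5.1, 6.1]
grip_width: 0.0165
```

```bash
python3 -c "
from h import *
crank()"
```

```text
t 19.48 p [0.5078 0.1424 0.0936] xdir 75.35 ydir -14.65 zz [-0.004 -0.002 -1.   ] F [-4.59 -5.12  6.07] w 0.0165
theta -2.326 r 0.0452 f fx,fy -3.14 -6.12 push(tang) 6.48 radial -2.3
```

Request:
apply_moves --increments '[[[0.28,0.36,0,0],[0.51,0.74,0,0],[0.71,1.14,0,0]]]'

```text
clock: 19.73
eef_pos: [0.5202, 0.1469, 0.0936]
tool_rot: [-0.001, 0.792, 0.611, -0.003]
wrist_force: [-6.2, -2.0, 7.1]
grip_width: 0.0168
```

```bash
python3 -c "
from h import *
crank()
for a in np.arange(10.586,12.8,.2): print(round(a,3));arc(a,a+.2,2)"
```

```text
t 19.73 p [0.5202 0.1469 0.0936] xdir 75.32 ydir -14.68 zz [-0.006 -0.001 -1.   ] F [-6.22 -2.01  7.05] w 0.0168
theta -2.034 r 0.0452 f fx,fy -5.5 -3.52 push(tang) 6.5 radial -0.69
10.586
[[0.16, 0.42, 0, 0], [0.27, 0.86, 0, 0]]
10.786
[[0.07, 0.44, 0, 0], [0.1, 0.89, 0, 0]]
10.986
[[-0.02, 0.45, 0, 0], [-0.08, 0.89, 0, 0]]
11.186
[[-0.11, 0.44, 0, 0], [-0.26, 0.86, 0, 0]]
11.386
[[-0.19, 0.41, 0, 0], [-0.42, 0.79, 0, 0]]
11.586
[[-0.27, 0.36, 0, 0], [-0.57, 0.69, 0, 0]]
11.786
[[-0.34, 0.3, 0, 0], [-0.7, 0.57, 0, 0]]
11.986
[[-0.39, 0.23, 0, 0], [-0.8, 0.42, 0, 0]]
12.186
[[-0.43, 0.15, 0, 0], [-0.86, 0.25, 0, 0]]
12.386
[[-0.45, 0.06, 0, 0], [-0.9, 0.07, 0, 0]]
12.586
[[-0.45, -0.03, 0, 0], [-0.89, -0.11, 0, 0]]
12.786
[[-0.43, -0.12, 0, 0], [-0.85, -0.28, 0, 0]]
```

Request:
apply_moves --increments '[[[0.16,0.42,0,0],[0.27,0.86,0,0]]]'

```text
clock: 19.9
eef_pos: [0.5289, 0.1478, 0.0936]
tool_rot: [-0.002, 0.792, 0.611, -0.003]
wrist_force: [-6.3, 0.2, 5.9]
grip_width: 0.0172
```

```bash
python3 -c "
from h import *
crank()"
```

```text
t 19.9 p [0.5289 0.1478 0.0936] xdir 75.3 ydir -14.7 zz [-0.006 -0.    -1.   ] F [-6.28  0.17  5.89] w 0.0172
theta -1.841 r 0.0451 f fx,fy -6.11 -1.43 push(tang) 6.27 radial 0.25
```

Request:
apply_moves --increments '[[[0.07,0.44,0,0],[0.1,0.89,0,0]]]'

```text
clock: 20.07
eef_pos: [0.5376, 0.147, 0.0936]
tool_rot: [-0.002, 0.792, 0.611, -0.002]
wrist_force: [-6.9, 2.8, 6.0]
grip_width: 0.0174
```

```bash
python3 -c "
from h import *
crank()"
```

```text
t 20.07 p [0.5376 0.147  0.0936] xdir 75.28 ydir -14.72 zz [-0.007  0.001 -1.   ] F [-6.93  2.85  6.03] w 0.0174
theta -1.647 r 0.0451 f fx,fy -7.43 0.99 push(tang) 7.33 radial 1.56
```

Request:
apply_moves --increments '[[[-0.02,0.45,0,0],[-0.08,0.89,0,0]]]'

```text
clock: 20.23
eef_pos: [0.5461, 0.1446, 0.0936]
tool_rot: [-0.003, 0.792, 0.611, -0.002]
wrist_force: [-8.1, 3.8, 5.6]
grip_width: 0.017
```

```bash
python3 -c "
from h import *
crank()"
```

```text
t 20.23 p [0.5461 0.1446 0.0936] xdir 75.26 ydir -14.74 zz [-0.006  0.002 -1.   ] F [-8.12  3.75  5.63] w 0.017
theta -1.451 r 0.045 f fx,fy -8.81 1.57 push(tang) 8.93 radial 0.5
```

Request:
apply_moves --increments '[[[-0.11,0.44,0,0],[-0.26,0.86,0,0]]]'

```text
clock: 20.4
eef_pos: [0.5539, 0.1405, 0.0937]
tool_rot: [-0.003, 0.792, 0.61, -0.001]
wrist_force: [-7.4, 5.7, 6.0]
grip_width: 0.0171
```

```bash
python3 -c "
from h import *
crank()"
```

```text
t 20.4 p [0.5539 0.1405 0.0937] xdir 75.24 ydir -14.76 zz [-0.006  0.003 -1.   ] F [-7.38  5.7   6.05] w 0.0171
theta -1.254 r 0.045 f fx,fy -8.58 3.64 push(tang) 9.29 radial 0.79
```

The force is climbing as expected. The touch point fits at θ ≈ 10.45 and I'm now about 0.85 rad past it. One more small step towards mid-window.

Request:
apply_moves --increments '[[[-0.19,0.41,0,0],[-0.19,0.41,0,0]]]'

```text
clock: 20.57
eef_pos: [0.5581, 0.1374, 0.0937]
tool_rot: [-0.003, 0.792, 0.61, -0.001]
wrist_force: [-4.8, 4.6, 4.7]
grip_width: 0.017
```

```bash
python3 -c "
from h import *
crank()"
```

```text
t 20.57 p [0.5581 0.1374 0.0937] xdir 75.23 ydir -14.77 zz [-0.005  0.003 -1.   ] F [-4.82  4.62  4.68] w 0.017
theta -1.138 r 0.045 f fx,fy -5.83 3.25 push(tang) 6.66 radial 0.5
```

Paused push is 6.7 N against 3 N for the free crank when paused, so +3.7 N or about 1.05 rad past touch, which is mid-window. Unload, release and retreat.

Request:
apply_moves --increments '[[[0.04,-0.1,0,0],[0.08,-0.18,0,0],[0.08,-0.18,0,0]]]'

```text
clock: 20.82
eef_pos: [0.558, 0.1375, 0.0937]
tool_rot: [-0.0, 0.792, 0.611, -0.0]
wrist_force: [-2.6, 1.3, 3.3]
grip_width: 0.017
```

Request:
apply_moves --increments '[[[0,0,0,0],[0,0,0,0],[0,0,0,0],[0,0,0,0],[0,0,0,0],[0,0,0,0],[0,0,-1,0],[0,0,-3,0],[0,0,-5.5,0],[0,0,-8,0],[0,0,-10,0],[0,0,-11,0],[0,0,-11,0],[0,0,-11,0]]]' --jaw 5

```text
clock: 21.98
eef_pos: [0.5584, 0.1371, 0.2037]
tool_rot: [0.0, 0.792, 0.611, 0.0]
wrist_force: [0.3, 0.2, 1.0]
grip_width: 0.0499
```

Request:
apply_moves --increments '[[[-1,0,0,0],[-3.5,-0.3,0,0],[-6.5,-0.6,0,0],[-10,-1,0,0],[-13,-1.3,0,0],[-15,-1.5,0,0],[-16,-1.6,0,0],[-16,-1.6,0,0],[-16,-1.6,0,0],[-16,-1.6,0,0]]]'

```text
clock: 22.82
eef_pos: [0.5029, -0.0128, 0.2032]
tool_rot: [-0.0, 0.791, 0.611, 0.0]
wrist_force: [0.2, -0.4, 1.2]
grip_width: 0.0503
```

```bash
python3 -c "
from h import *
st(); s=save('wrist','w9')"
```

```text
t 22.82 p [ 0.5029 -0.0128  0.2032] xdir 75.36 ydir -14.64 zz [-0.     0.001 -1.   ] F [ 0.23 -0.44  1.17] w 0.0503
```

View pics/w9.png

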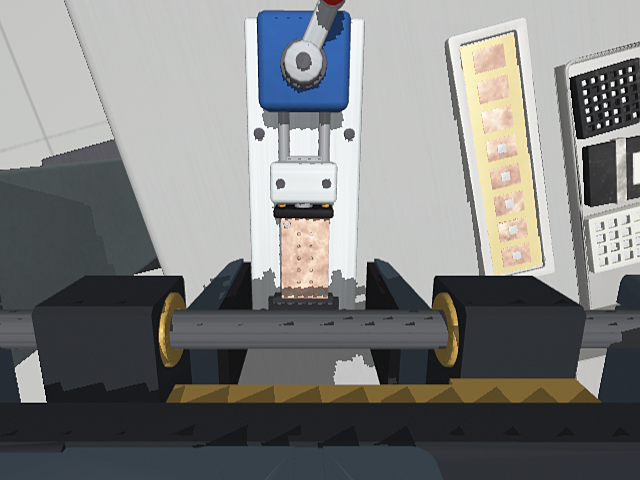

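The insert is flat and square between the pad (row 212) and stop (row 300), and the crank stayed where I left it. Handing in.

```bash
python3 -c "
from h import *
print(bot.finish_job())"
```

```text
the job is handed in; nothing more can be done
None
```

I laid the copper insert flat and lengthwise on the rail, wound the crank until the jaw clamped it against the stop, released the grip and backed the arm clear. I handed the job in at about 23 s of the 72 s allowed; no verdict was reported.

**Placing:** before winding, the insert measured within about 4 mm of the nest point along the rail and within about 2 mm across. My two estimates of its position along the rail disagreed by about 3.5 mm, at fixture y = −0.0401 and −0.0436. Both are inside the 6 mm limit.

**Clamping:**
- The free push was about 6 N, and it climbed to about 9.3 N once the pad squeezed the insert.
- The touch point fits at a crank angle of about 10.45 rad. That puts the stop face near fixture y = −0.091, inside its stated range.
- I stopped at 11.43 rad, about 1.0 rad past touch, which is about 45–50 N of clamping.
- Single force readings scattered by about ±0.7 N. One read 7.35 N well before touch and then fell back. The clamping force is therefore good to roughly ±10 N, still inside 25–75 N.

**Last check:** the final picture shows the insert square between the pad and the stop, the crank where I left it, and the gripper clear. The strip boat is visible and I never reached for it. The note pad was not in the last picture, but I never went near it.

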